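# Third hand for a battery change on a patient monitor

## Robot

A 6-joint arm with a two-finger parallel gripper is mounted at the origin on a cart in front of the work surface, level with it; the furniture and walls round the work are solid. World frame = base frame: x ahead of the robot, y to its left, z up, the work surface at z = 0. Lengths are in m, angles in rad, forces in N, time in s.
With the tool pointing down it reaches from about 0.325 to 0.9 m from the base axis. Payload 3.5 kg.
Tool frame: the origin (TCP) lies at the very end of the fingers, on their centre line; the grasp point (between the pads) lies 19 mm behind it; z points along the fingers, y is the line along which they close (so a half turn about z gives the same grasp; the last joint's range is limited). The gripper opens to 85 mm and grips with 20 to 120 N. Pads are 22 mm wide; open, the fingers measure 114 mm over their backs; the gripper's body (76 mm by 85 mm) begins 54 mm behind the grasp point. The pads swing forward as they close: fully open they stand 13 mm farther back than shut.
Start: joints at [1.119, 0.276, -0.026, 1.268, 0, 1.467], TCP at [0.214, 0.587, 0.231] pointing down, gripper open.
Joint ranges: [-3.12, 3.12], [-0.85, 1.88], [-1.08, 1.24], [-1.95, 2.15], [-1.57, 1.53], [-3.14, 3.14]. Speed limits (rad/s): [2.57, 2.57, 3.14, 3.14, 3.14, 3.14].

## Interface

Orientations are given as a unit quaternion [x, y, z, w].
In Python, from rig import env, effector, planner, read_state, imaging, order gives the robot as it stands. The module is installed in compiled form; this text tells all that it offers. Calls block until the motion is done:
- env.goto(position, orientation): joint-space move of the TCP to a pose.
- env.line_to(position, rate=0.15, attitude=None, contact_N=None): straight line of the TCP; attitude=None keeps the orientation; rate is the mean speed in m/s. With contact_N (N) it stops when the force on the tool has changed by that much, and returns True; else False.
- env.goto_joints(angles): joint-space move.
- effector.move_gripper(opening, grip_force=None): opening from 0.0 (shut) to 1.0 (fully open); grip_force is the grip in N (None keeps the last); returns when the fingers have stopped.
- env.dwell(seconds).
- planner.inverse_kinematics(position, orientation): joint angles nearest the present ones, or None.
- read_state(): the state.
- imaging.grab_frame(name): name is "scene" or "top" or "wrist"; returns (picture, depth): 480x640x3 uint8, blue, green, red; 480x640 float32, m along the optical axis (not along the pixel's ray), 0 where there is no reading.
- imaging.camera_model(name): a dict with "K" (3x3 intrinsics, pixels), "distortion" ([k1, k2, p1, p2, k3] as OpenCV has them; the pictures are not rectified), "R" (3x3) and "t" (3): a world point X has camera coordinates R X + t; the wrist camera has in their place "hand_eye" (4x4, takes a point from camera to tool coordinates, whose origin is the TCP and whose axes are the flange's). Camera axes: x right, y down, z forward; pixel columns grow to the right and rows downward; lengths in m; the calibration is good to about 2 mm. A picture is of the moment at which its call begins: read the wrist's pose just before it. camera_model takes no time and is no camera call.
A pose or a line that the arm cannot do raises env.Unreachable and nothing moves.
- order.close_job(): hands the job in; it is judged then, once.
The state is a dict: "t": time; "joint_positions": joint angles; "dq": joint speeds; "effort": joint torques, N m; "tool_pos": TCP position; "ee_rot": TCP orientation; "contact_force": force on the tool from outside, world axes, zero at the start; "torque": the same for the moment, N m; "grip_width": opening from 0.0 (shut) to 1.0 (fully open); "finger_force": force on a finger pad.
Only numpy, scipy, OpenCV 4.12 (cv2) and the standard library are available. Lean on these libraries where they do the work, as an engineer would, in place of code of your own. Each camera call takes 0.05 s, during which the arm holds its last target. There are 200 camera calls.

## Task

Fit the new battery in the patient monitor that lies on its screen: pry the battery cover off its snap catches with the flat blade of the orange opening tool, in at the notch under its left edge, swing it right over onto its stop and lay the tool back on the bench. Set the blue battery flat between the two guide rails of the bay with its black terminal end toward the sprung contact block, and push it endwise onto the block with a steady push of about 10 N (block about two thirds of its way in, not rammed against its end), so that a colleague can screw the retaining bracket in behind it. Finish while still holding the battery pressed like that; leave the screwdriver and the bottle where they are.

Things in the scene. Friction and masses are not known exactly. Their poses are not given: they have to be found in the camera images.
- monitor: light grey patient monitor lying screen down, fixed; x -56 to +75 mm, y -115 to +115 mm, 58 mm high, dark carrying handle on its +y end. Origin on the bench under it; its y points away from the robot and its x to the robot's right, within 0.2 rad. All monitor coordinates below are in this frame. Its open battery bay, under the cover: x -48 to +52 mm, y -82 to +84 mm.
- bay_floor (a point): on the bay's floor at monitor x = 0, y = 0, 18 mm above the bench. Two guide rails run along y at each side: inner faces at x = -23 and +23 mm, 5 mm thick, y -60 to +56 mm, flared tops 34 mm above the bench. Outside the rails there is free room for fingers to x = -48 and +52 mm, save two screw bosses, 11 mm across, tops 30 mm above the bench, at x = -34 and +34, y = -32 mm.
- pry_notch (a point): outer face of the monitor's -x wall, on the robot's left (x -56 to -48 mm), middle of the pry notch under the cover's edge: notch y -15 to +15 mm, from its sill 51 mm above the bench to 58 (the closed cover's underside), open through the wall into the empty bay. Blade in level along the monitor's +x; tilted tip up by 0.3 rad over the sill, it lifts the cover off its catches.
- cover (a joint): angle of the slate-blue battery cover: 0 closed, grows as its -x edge lifts, 2.2 rad at its stop. Two snap catches near its edge let go at about 2 N of lift at the tab, 4 mm up; then it swings freely: falls shut if left short of upright, falls open once 0.15 rad past it. 4 mm thick, 176 mm wide (y), reaches 104 mm from the hinge toward -x, 108 mm at its 30 mm wide pry tab.
- cover_hinge (a point): middle (seen along y) of the cover's hinge line, on the monitor at x = +50, y = 0, 61 mm above the bench; the hinge line runs along the monitor's y
- cover_lip (a point): underside of the outer edge of the cover's pry tab, over the pry notch; moves with the cover (closed: monitor x = -58 mm, y = 0, 58 mm above the bench)
- contact_block: sprung black contact block with three brass pins at the bay's +y end; origin at the middle of the plane of the pin tips, which face the monitor's -y, 36 mm above the bench. At rest at monitor x = 0, y = +62 mm; slides toward +y against a spring of 1.2 N per mm without preload and bottoms after 13 mm (10 N is 8.3 mm).
- battery: blue battery pack, a box 40 (x) x 90 (y) x 34 mm high, 260 g, with a black terminal cap at its +y end; origin at the centre of its underside. It starts lying flat on the bench right of the monitor, its +y pointing roughly away from the robot. Grip it across its 40 mm width by the upper 20 mm.
- battery_terminals (a point): middle of the battery's terminal face, 45 mm from the centre along the battery's +y, 18 mm above its underside
- opening_tool: flat opening tool lying on the bench left of the monitor, blade toward it, 70 g; origin under its handle, own x toward the blade tip. Orange handle x -33 to +41 mm, 16 mm wide, 20 mm high; steel blade 16 mm wide, 2.4 mm thick (1.6 mm at the end), x +41 to +120 mm, at the handle's mid height, 10 mm above its underside.
- tool_tip (a point): middle of the end of the opening tool's blade, at its x = +120 mm, 10 mm above its underside
- screwdriver: bystander: red screwdriver lying on the bench right of the battery, 170 mm long; origin under its middle
- saline_bottle: bystander: white-capped clear bottle, 43 mm across, 98 mm high, at the far right; origin under its centre
Mind the look-alikes: they are no part of the job. What is meant by the opening_tool is not yellow, and is the smaller of those in its own colour.

How it is judged:
On the way, in this order (a step that is already met when the one before it is completed fails the run):
1. the cover is lifted with the blade: it stands more than 0.3 rad open while the opening tool bears on it (value of joint cover above 0.3 rad and contact force between opening_tool and monitor above 0.1 N and contact force between the fingers and monitor below 0.5 N), for 0.1 s.
2. the cover is over on its stop (more than 2.0 rad) and the opening tool lies on the bench, let go (value of joint cover above 2 rad and height (world z) of opening_tool below 0.008 m and contact force between the fingers and opening_tool below 0.1 N), for 0.2 s.
At the end, for the whole second after the job is handed in: Through the last second the arm holds the battery at rest, flat between the rails (4 mm of the floor, 5 mm of the middle, 0.08 rad), terminals pressing the contact block with 6 to 14 N; the cover is on its stop (over 2.0 rad) and the tool lies on the bench (contact force between battery and contact_block between 6 and 14 N and x of battery_terminals in the frame of monitor between -0.005 and 0.005 m and y of battery_terminals in the frame of monitor above 0.06 m and z of battery in the frame of monitor below 0.022 m and angle between the y axis of battery and the y axis of monitor, either way round below 0.08 rad and angle between battery's own z axis and vertical below 0.08 rad and linear speed of battery below 0.01 m/s and contact force between any of the fingers, the arm and battery above 2 N and value of joint cover above 2 rad and height (world z) of opening_tool below 0.008 m); the arm keeps its last pose, push and grip.
It fails at once if the contact block is bottomed hard: more than 20 N between battery and block (contact force between battery and contact_block above 20 N).
It fails at once if the screwdriver or the bottle is moved by more than 30 mm (distance of any of screwdriver, saline_bottle from where it was at the start of the episode above 0.03 m).
It also fails if it takes over 72 s, if anything falls off the work surface, if the arm or the gripper's body presses on something with over 40 N, if the wrist force passes 120 N, or if a joint passes its speed limit or range.

## Working session

There is one attempt and no reset: what is moved stays moved. The work goes in short steps, each a Python script; the robot and the scene stay as the last script left them, time stands still between calls to the robot, and variables do not carry over. Pictures are saved under pics/ and viewed, at most 10 in all, crops included, and the job is handed in when it is done.

```bash
mkdir -p pics; python3 - <<'E'
from rig import env, imaging, read_state
import cv2,numpy as np
for n in ("top","scene"):
    p,d=imaging.grab_frame(n); cv2.imwrite(f"pics/{n}0.png",p); np.save(f"pics/{n}0.npy",d)
    m=imaging.camera_model(n); print(n,{k:np.round(v,4).tolist() for k,v in m.items()})
s=read_state(); print(s)
E
```

```text
top {'K': [[523.6868, 0.0, 322.6807], [0.0, 523.6868, 234.4896], [0.0, 0.0, 1.0]], 'distortion': [-0.0796, 0.0, 0.0, 0.0, 0.0], 'R': [[-0.0193, -0.9998, 0.0009], [-0.9846, 0.0189, -0.1736], [0.1735, -0.0042, -0.9848]], 't': [0.0377, 0.5005, 1.3859]}
scene {'K': [[493.1378, 0.0, 317.7629], [0.0, 493.1378, 231.6899], [0.0, 0.0, 1.0]], 'distortion': [-0.1197, 0.0, 0.0, 0.0, 0.0], 'R': [[0.8885, -0.4583, 0.0244], [-0.1891, -0.414, -0.8904], [0.4182, 0.7865, -0.4545]], 't': [-0.4424, 0.1822, 1.1812]}
{'t': 0.1, 'joint_positions': array([ 1.11862061e+00,  2.77075089e-01, -2.77372045e-02,  1.26799813e+00,
        2.12874394e-06,  1.46742923e+00]), 'dq': array([-0.00104426, -0.0018205 ,  0.00240499,  0.00023394,  0.00024244,
        0.00128005]), 'effort': array([ 3.59542855e-04, -4.46705282e+01,  2.96129572e+01,  8.44794122e-03,
       -8.12475446e-05, -3.26315060e-06]), 'tool_pos': array([0.21329321, 0.58673312, 0.23026332]), 'ee_rot': array([ 1.73521431e-01,  9.84829579e-01, -9.68155896e-04, -2.77169672e-04]), 'contact_force': array([ 0.07923008,  0.32849544, -0.07002145]), 'torque': array([ 0.05153382, -0.00411676,  0.03281432]), 'finger_force': 0.0, 'grip_width': 1.0041709341764458}
```

View pics/top0.png

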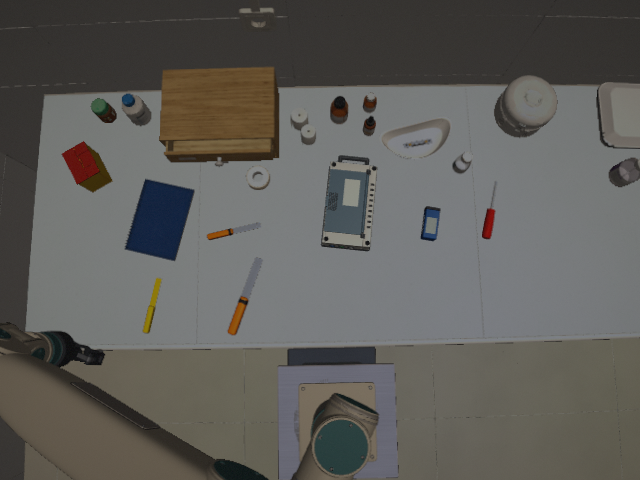

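View pics/scene0.png

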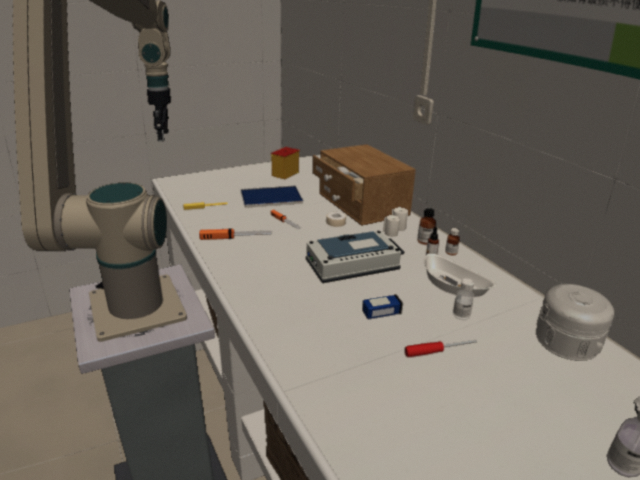

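Candidates for the opening tool in the top view are yellow (152,305), large orange (245,296) and small orange (233,231). The small orange one fits, being not yellow and the smaller of the two orange ones. I'll confirm it in a crop that also shows the monitor and battery.

```bash
python3 - <<'E'
import cv2
p=cv2.imread("pics/top0.png")
cv2.imwrite("pics/crop0.png",cv2.resize(p[145:265,200:460],None,fx=3,fy=3,interpolation=cv2.INTER_CUBIC))
E
```

```text
(no output)
```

View pics/crop0.png

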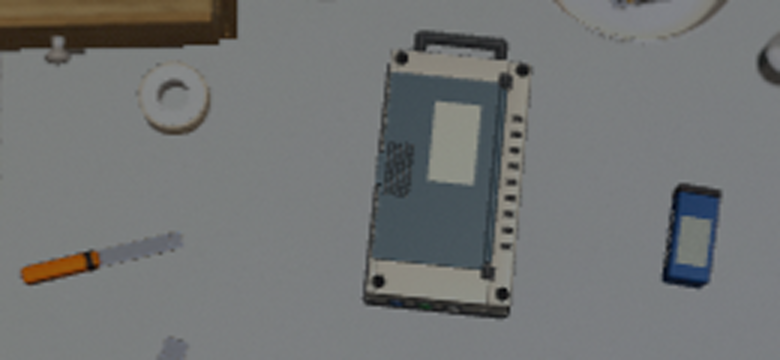

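```bash
python3 - <<'E'
from rig import imaging
import numpy as np
m=imaging.camera_model("wrist"); print({k:np.round(v,4).tolist() for k,v in m.items()})
E
```

```text
{'K': [[383.4666, 0.0, 317.2273], [0.0, 383.4666, 239.0255], [0.0, 0.0, 1.0]], 'distortion': [-0.0539, 0.0, 0.0, 0.0, 0.0], 'hand_eye': [[0.0005, -0.9558, -0.2941, 0.074], [1.0, 0.0006, -0.0003, -0.0], [0.0005, -0.2941, 0.9558, -0.1419], [0.0, 0.0, 0.0, 1.0]]}
```

The crop confirms the small orange tool: handle (25,275) to (98,260) and blade tip (182,240), pointing at the monitor. The closed blue cover has its hinge on the right. The battery is at (692,235) with its black end away from the robot. Next I'll get rough positions and then wrist views.

```bash
cat > h.py <<'E'
from rig import env, effector, planner, read_state, imaging, order
import cv2, numpy as np
from scipy.spatial.transform import Rotation as Ro
def pix2w(name,px,z,cam=None):
    """pixels -> world points at heights z; cam=(m,Rwc,twc) """
    m,R,c=cam or camw(name)
    px=np.array(px,float).reshape(-1,1,2)
    u=cv2.undistortPoints(px,m["K"],np.array(m["distortion"]))[:,0]
    r=np.c_[u,np.ones(len(u))]@R.T
    z=np.broadcast_to(z,len(u))
    return c+r*((z-c[2])/r[:,2])[:,None]
def camw(name,st=None):
    m={k:np.array(v) for k,v in imaging.camera_model(name).items()}
    if name!="wrist": return m,m["R"].T,-m["R"].T@m["t"]
    st=st or read_state(); Rt=Ro.from_quat(st["ee_rot"]).as_matrix(); H=m["hand_eye"]
    return m,Rt@H[:3,:3],st["tool_pos"]+Rt@H[:3,3]
def down(yaw,tilt=0):
    """tool pointing down, its x along heading yaw in world; tilt>0 raises the x side"""
    x=np.array([np.cos(yaw),np.sin(yaw),0]); z=np.array([0,0,-1.]); M=np.c_[x,np.cross(z,x),z]
    M=Ro.from_rotvec(-tilt*np.cross([0,0,1.],x)).as_matrix()@M
    return Ro.from_matrix(M).as_quat()
def snap(name,f):
    st=read_state(); p,d=imaging.grab_frame(name); cv2.imwrite(f,p); np.savez(f[:-3]+"npz",d=d,q=st["ee_rot"],p=st["tool_pos"])
def load(f):
    a=np.load(f); return a["d"],camw("wrist",{"ee_rot":a["q"],"tool_pos":a["p"]})
E
python3 - <<'E'
from h import *
def f(l): return [(200+x/3,145+y/3) for x,y in l]
print("mon",pix2w("top",f([(365,293),(510,305),(531,64),(388,52)]),.058).round(3))
print("tool",pix2w("top",f([(22,277),(98,260),(182,240)]),.012).round(3))
print("bat",pix2w("top",f([(678,186),(720,192),(707,286),(664,280)]),.034).round(3))
for n,p in(("tool",(.60,.2)),("mon",(.62,-.05)),("bat",(.57,-.27))):
  for yaw in (0,np.pi,np.pi/2,-np.pi/2):
    q=planner.inverse_kinematics([p[0],p[1],.25],down(yaw)); print(n,round(yaw,2),None if q is None else q.round(2))
E
```

```text
mon [[ 0.476  0.031  0.058]
 [ 0.463 -0.099  0.058]
 [ 0.688 -0.126  0.058]
 [ 0.701  0.006  0.058]]
tool [[0.505 0.351 0.012]
 [0.52  0.28  0.012]
 [0.537 0.201 0.012]]
bat [[ 0.575 -0.261  0.034]
 [ 0.569 -0.3    0.034]
 [ 0.481 -0.283  0.034]
 [ 0.487 -0.243  0.034]]
tool 0 [ 0.22  0.28  0.02  1.31  0.   -2.92]
tool 3.14 [0.22 0.28 0.02 1.31 0.   0.22]
tool 1.57 [0.22 0.28 0.02 1.31 0.   1.79]
tool -1.57 [ 0.22  0.28  0.02  1.31  0.   -1.35]
mon 0 [-0.18  0.26 -0.01  1.3   0.    2.96]
mon 3.14 [-0.18  0.26 -0.01  1.3   0.   -0.18]
mon 1.57 [-0.18  0.26 -0.01  1.3   0.    1.39]
mon -1.57 [-0.18  0.26 -0.01  1.3   0.   -1.76]
bat 0 [-0.54  0.28  0.02  1.31  0.    2.6 ]
bat 3.14 [-0.54  0.28  0.02  1.31  0.   -0.54]
bat 1.57 [-0.54  0.28  0.02  1.31  0.    1.03]
bat -1.57 [-0.54  0.28  0.02  1.31  0.   -2.12]
```

```bash
python3 - <<'E'
from h import *
env.goto([.64,.05,.25],down(-np.pi/2)); snap("wrist","pics/w1.png"); print(read_state()["t"],read_state()["tool_pos"])
E
```

```text
2.7333 [0.63989685 0.05060476 0.25001216]
```

View pics/w1.png

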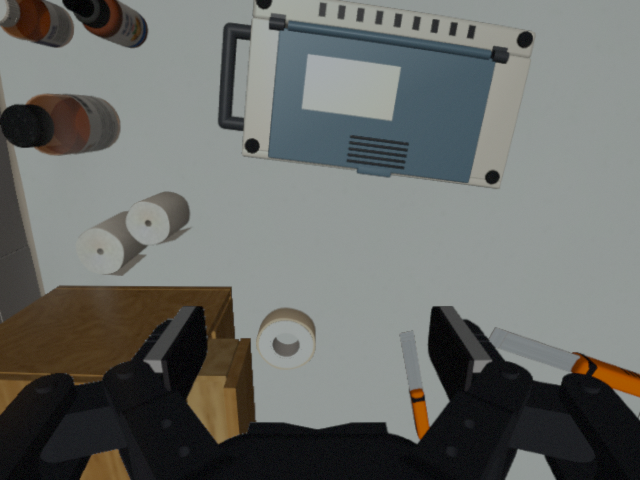

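```bash
python3 - <<'E'
import cv2,numpy as np
p=cv2.imread("pics/w1.png")
a=cv2.resize(p[130:195,235:515],None,fx=2.8,fy=2.8,interpolation=cv2.INTER_CUBIC)
b=cv2.resize(p[0:65,240:545],None,fx=2.6,fy=2.6,interpolation=cv2.INTER_CUBIC)
c=cv2.resize(p[320:445,380:450],None,fx=1.8,fy=1.8,interpolation=cv2.INTER_CUBIC)
o=np.zeros((182+169+230,800,3),np.uint8)
o[:182,:784]=a;o[182:351,:793]=b;o[351:351+c.shape[0],:c.shape[1]]=c
cv2.imwrite("pics/c1.png",cv2.convertScaleAbs(o,alpha=1.3))
E
```

```text
(no output)
```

View pics/c1.png

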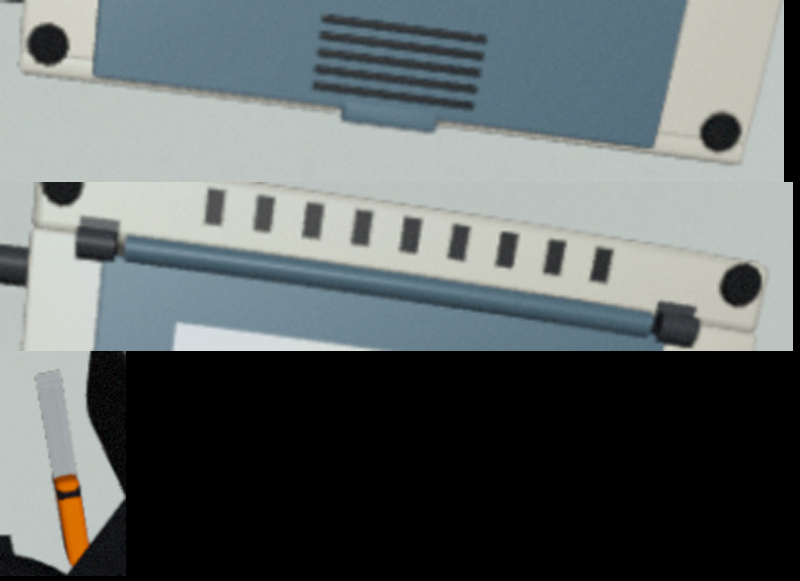

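```bash
python3 - <<'E'
from h import *
d,cam=load("pics/w1.npz")
px=[(268.2,157.5),(468.9,182.9),(357.3,172.5),(390.4,176.6),(242.1,155.3),(499.3,187.9),(535.6,31)]
mo=np.array([(-54,88),(-54,-88),(-58,15),(-58,-15),(-56,115),(-56,-115),(75,-115)])/1e3
w=pix2w(0,px,[.061,.061,.061,.061,.057,.057,.058],cam)[:,:2]
a=mo-mo.mean(0);b=w-w.mean(0)
U,S,V=np.linalg.svd(a.T@b);R=(U@V).T
print("det",np.linalg.det(R))
t=w.mean(0)-R@mo.mean(0); print("origin",t,"yaw",np.arctan2(R[1,0],R[0,0])); print(((mo@R.T+t-w)*1e3).round(1).tolist())
print("tool",pix2w(0,[(407.2,331.1),(416.1,390.6)],[.010,.012],cam).round(4).tolist())
E
```

```text
det 1.0000000000000004
origin [ 0.586749  -0.0386373] yaw -1.6916628015461324
[[-1.9, 0.0], [-2.7, 0.1], [2.2, 0.1], [1.2, 0.3], [2.2, 0.3], [0.4, 0.5], [-1.5, -1.5]]
tool [[0.5388, 0.2013, 0.01], [0.5223, 0.2813, 0.012]]
```

```bash
cat >> h.py <<'E'
MO=np.array([.5867,-.0386]); MY=-1.6917; HT=-1.364
def mw(x,y,z):
    c,s=np.cos(MY),np.sin(MY); return np.array([MO[0]+c*x-s*y,MO[1]+s*x+c*y,z])
GRIP=.098   # grip to blade tip
def tip2tcp(p,yaw,tilt=0,dz=.006):
    """TCP for a wanted blade-tip position, tool gripped along TCP x"""
    R=Ro.from_quat(down(yaw,tilt)).as_matrix(); return np.array(p)-R@np.array([GRIP,0,-dz])
E
python3 - <<'E'
from h import *
q=down(HT); g=tip2tcp([.5385,.2012,.010],HT); print(g)
env.goto([*g[:2],.10],q)
env.line_to(g,rate=.1); print(read_state()["contact_force"])
effector.move_gripper(0.0,110); s=read_state(); print(s["grip_width"],s["finger_force"],s["tool_pos"],s["t"])
env.line_to([*g[:2],.09],rate=.12)
snap("wrist","pics/w2.png")
E
```

```text
[0.5183781  0.29711199 0.004     ]
[-1.01251873  0.21484639 -0.12280515]
0.15536154633085492 109.22255873680115 [0.51878999 0.29725958 0.00457885] 5.6917
```

View pics/w2.png

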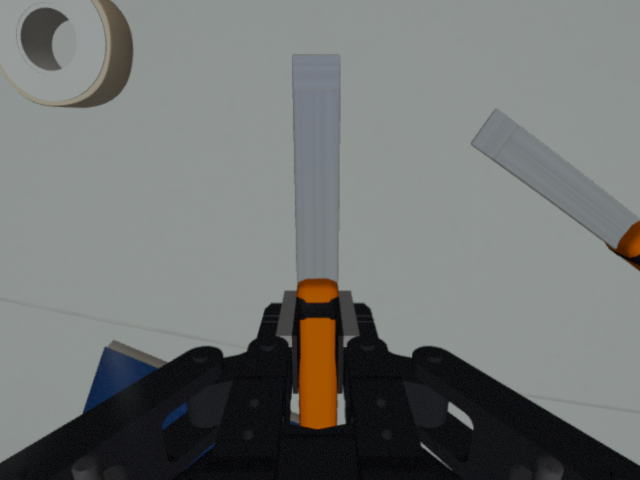

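```bash
cat >> h.py <<'E'
def arc(th,r=.083): return mw(.050-r*np.cos(th)-.004*np.sin(th),0,.061+r*np.sin(th)-.004*np.cos(th))
E
python3 - <<'E'
from h import *
import h
d,cam=load("pics/w2.npz"); s=np.load("pics/w2.npz")
w=pix2w(0,[(316,55)],s["p"][2]+.006,cam)[0]; print("tip in tool",Ro.from_quat(s["q"]).inv().apply(w-s["p"]))
print("depth at tip",d[60,316], "expected",(cam[1].T@(w-cam[2]))[2])
T=[(0,0)]+[(t,.2) for t in np.arange(.03,2,.25)]
for t,ti in T:
    print(round(t,2),arc(t).round(3),planner.inverse_kinematics(tip2tcp(arc(t),MY,ti),down(MY,ti)).round(2))
E
```

```text
tip in tool [ 0.09666992 -0.00118875 -0.00596862]
depth at tip 0.12481904 expected 0.12372779128245005
0 [ 0.591 -0.006  0.057] [ 0.04  0.4  -0.27  0.91  0.   -1.41]
0.03 [ 0.591 -0.006  0.059] [ 0.13  0.45 -0.23  0.93 -0.19 -1.31]
0.28 [ 0.59  -0.008  0.08 ] [ 0.13  0.43 -0.22  0.97 -0.19 -1.32]
0.53 [ 0.59  -0.015  0.1  ] [ 0.12  0.41 -0.21  1.   -0.19 -1.33]
0.78 [ 0.588 -0.027  0.117] [ 0.1   0.38 -0.21  1.03 -0.2  -1.35]
1.03 [ 0.586 -0.042  0.13 ] [ 0.07  0.36 -0.2   1.04 -0.2  -1.37]
1.28 [ 0.584 -0.061  0.139] [ 0.04  0.34 -0.21  1.05 -0.2  -1.4 ]
1.53 [ 0.582 -0.081  0.144] [ 0.01  0.33 -0.22  1.05 -0.2  -1.44]
1.78 [ 0.579 -0.101  0.143] [-0.02  0.32 -0.23  1.04 -0.2  -1.47]
```

```bash
python3 - <<'E'
from h import *
def go(x,z,rate,ti=0,**k): return env.line_to(tip2tcp(mw(x,0,z),MY,ti),rate=rate,**k)
env.goto(tip2tcp(mw(-.085,0,.0545),MY),down(MY)); f0=read_state()["contact_force"]
print("pre",read_state()["t"])
print(go(-.033,.0545,.06,contact_N=5)); s=read_state(); print(s["tool_pos"],tip2tcp(mw(-.033,0,.0545),MY),s["contact_force"]-f0)
snap("wrist","pics/w3.png")
E
```

```text
pre 7.3667
False
[0.60255881 0.09155465 0.0485022 ] [0.60249982 0.09144371 0.0485    ] [-0.66274028  0.19731795 -0.28867632]
```

View pics/w3.png

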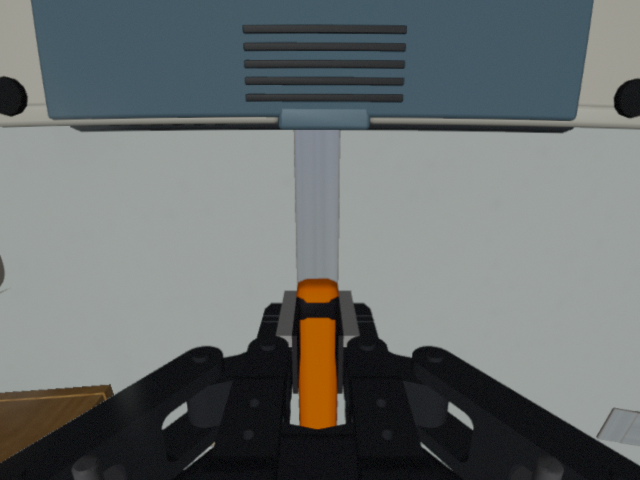

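The blade (317,128) is in under the pry tab (325,118), well aligned. Now I'll lift and swing the cover over.

```bash
python3 - <<'E'
from h import *
f0=read_state()["contact_force"]
env.line_to(tip2tcp(arc(.03),MY,.2),rate=.04,attitude=down(MY,.2)); print((read_state()["contact_force"]-f0).round(1))
for t in (.1,.2,.35,.5,.7,.9,1.1,1.3,1.5,1.65,1.8,1.92):
    env.line_to(tip2tcp(arc(t),MY,.2),rate=.07); s=read_state(); print(t,round(s["t"],2),(s["contact_force"]-f0).round(1))
snap("top","pics/t2.png"); snap("wrist","pics/w4.png")
p=cv2.imread("pics/t2.png")[130:290,180:400]; q=cv2.imread("pics/w4.png")
cv2.imwrite("pics/c2.png",np.hstack([cv2.resize(p,(413,300)),cv2.resize(q,(387,300))]))
E
```

```text
[-0.5 -0.2 -1.1]
0.1 9.2 [-0.3  2.4 -6. ]
0.2 9.47 [ 0.1  0.  -0.2]
0.35 9.79 [-0.  -0.3 -1.8]
0.5 10.12 [-0.3 -0.2 -1.5]
0.7 10.5 [ 0.7 -0.5 -0.9]
0.9 10.88 [ 0.3 -1.5 -0.7]
1.1 11.27 [-0.1  0.  -0.5]
1.3 11.65 [ 0.3 -1.7 -1.3]
1.5 12.03 [ 0.8 -0.6  0.6]
1.65 12.36 [ 0.3  0.2 -0.2]
1.8 12.68 [ 0.4 -0.3 -1.1]
1.92 12.97 [ 0.3 -0.5 -0.2]
```

View pics/c2.png

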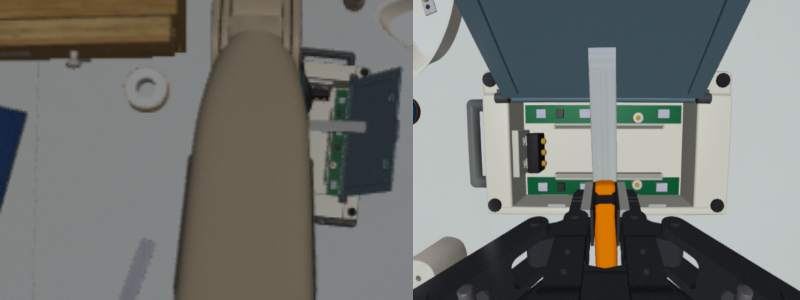

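```bash
python3 - <<'E'
from h import *
env.line_to(tip2tcp(mw(-.03,0,.16),MY,.2),rate=.2)
g=[.519,.297]
env.goto([*g,.06],down(HT)); 
print(env.line_to([*g,.0052],rate=.08,contact_N=6),read_state()["tool_pos"],read_state()["t"])
effector.move_gripper(.5,30); print(read_state()["grip_width"])
env.line_to([*g,.12],rate=.25)
b=[.528,-.272]
env.goto([b[0],b[1]+.0,.20],down(np.pi-.15))
snap("wrist","pics/w5.png"); snap("top","pics/t3.png"); print(read_state()["t"])
p=cv2.imread("pics/t3.png")[130:290,180:400]; q=cv2.imread("pics/w5.png")
cv2.imwrite("pics/c3.png",np.hstack([cv2.resize(p,(300,218)),np.zeros((218,500,3),np.uint8)]))
o=np.zeros((600,800,3),np.uint8); o[:480,:640]=q; o[400:,500:]=cv2.resize(p,(300,200)); cv2.imwrite("pics/c3.png",o)
E
```

```text
True [0.51832756 0.29627738 0.00976814] 15.2917
0.5024620375088643
18.45
```

View pics/c3.png

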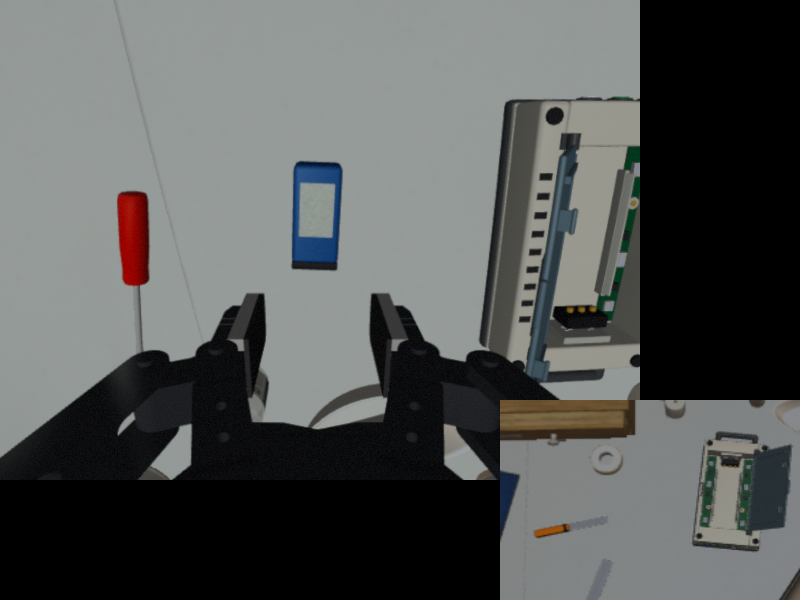

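```bash
python3 - <<'E'
from h import *
d,cam=load("pics/w5.npz")
w=pix2w(0,[(292,269.5),(337.5,269.5),(293,172),(341.5,172)],.034,cam)[:,:2]; print(w.round(4))
f=(w[0]+w[1])/2; n=(w[2]+w[3])/2; l=f-n; print("heading",np.arctan2(l[1],l[0]),"len",np.hypot(*l),"widths",np.hypot(*(w[0]-w[1])),np.hypot(*(w[2]-w[3])))
print("centre",f-.045*l/np.hypot(*l), np.arctan2(*(w[0]-w[1])[::-1]))
p=cv2.imread("pics/w5.png"); hsv=cv2.cvtColor(p,cv2.COLOR_BGR2HSV)
m=cv2.inRange(hsv,(100,120,30),(130,255,255)); m[:,:250]=0;m[:,380:]=0;m[300:]=0
print(cv2.minAreaRect(cv2.findNonZero(m)))
rows=[(r,np.flatnonzero(m[r]).min(),np.flatnonzero(m[r]).max()) for r in (175,190,205,220,240,255)]; print(rows)
E
```

```text
[[ 0.5724 -0.2998]
 [ 0.5781 -0.2611]
 [ 0.4902 -0.2852]
 [ 0.4959 -0.2469]]
heading -0.1738266224456025 len 0.08340505365464575 widths 0.03915928047367695 0.03869498375781531
centre [ 0.5309227  -0.27266286] -1.7187670051760602
((316.39276123046875, 212.2540740966797), (47.29498291015625, 100.04488372802734), 1.6365771293640137)
[(175, np.int64(294), np.int64(341)), (190, np.int64(294), np.int64(340)), (205, np.int64(294), np.int64(339)), (220, np.int64(293), np.int64(338)), (240, np.int64(293), np.int64(337)), (255, np.int64(293), np.int64(336))]
```

```bash
python3 - <<'E'
from h import *
yb=np.pi-.163; b=[.531,-.2727]
effector.move_gripper(.8)
env.goto([*b,.08],down(yb)); env.line_to([*b,.016],rate=.1)
effector.move_gripper(0.,80); s=read_state(); print(s["grip_width"],s["finger_force"],s["t"])
env.line_to([*b,.23],rate=.2)
yd=MY+np.pi/2+np.pi
c=mw(0,.004,.23); env.goto(c,down(yd)); s=read_state(); print(s["tool_pos"],s["grip_width"],s["t"],(Ro.from_quat(s["ee_rot"]).apply([1,0,0])).round(4))
f0=s["contact_force"]
env.line_to([*c[:2],.075],rate=.15)
f0=read_state()["contact_force"]; print("f0",f0)
r=env.line_to([*c[:2],.036],rate=.03,contact_N=5); s=read_state(); print(r,s["tool_pos"],s["contact_force"]-f0,s["torque"],s["t"])
snap("wrist","pics/w6.png")
E
```

```text
0.44849812923901833 82.41815328598022 20.5333
[ 0.59046225 -0.03991264  0.22952759] 0.44944347787639843 22.7 [-9.926e-01  1.211e-01  7.000e-04]
f0 [-0.02378856  0.19096658 -2.32516535]
False [ 0.59094285 -0.03911687  0.03628709] [-0.16064532  0.29447084 -0.22296751] [-0.06213243  0.05666878 -0.00864784] 25.3333
```

View pics/w6.png

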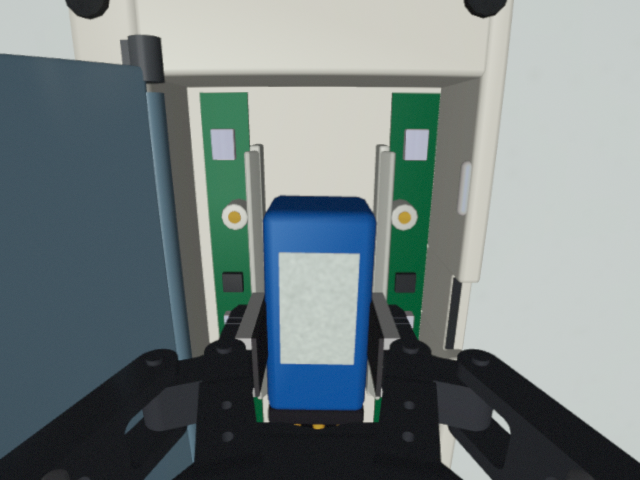

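The battery (320,300) sits centred between the rails (255 and 384), with its black end at the pins (318,420). I'll lower it to the floor and push.

```bash
python3 - <<'E'
from h import *
u=mw(0,1,0)-mw(0,0,0); u[2]=0
s=read_state(); f0=s["contact_force"]; p=s["tool_pos"].copy()
r=env.line_to([p[0],p[1],.0325],rate=.02,contact_N=2); s=read_state(); print("floor",r,s["tool_pos"],(s["contact_force"]-f0).round(2))
z=s["tool_pos"][2]; env.line_to([p[0],p[1],z+.0003],rate=.02)
c0=np.array([p[0],p[1],z+.0003]); env.dwell(.3); f0=read_state()["contact_force"]; print("base",f0)
F=[]
for k in range(1,27):
    env.line_to(c0+u*k*.001,rate=.02); env.dwell(.1); s=read_state()
    a=(s["tool_pos"]-c0)@u*1e3; f=-(s["contact_force"]-f0)@u; F.append((round(a,2),round(f,2)))
    if f>7: break
print(F,(s["contact_force"]-f0).round(2),s["tool_pos"],s["t"])
E
```

```text
floor True [ 0.59122766 -0.03918265  0.03536526] [-0.62 -0.44  7.41]
base [ 0.90391526  0.11167225 -1.79729734]
[(np.float64(0.75), np.float64(2.19)), (np.float64(2.18), np.float64(0.48)), (np.float64(3.15), np.float64(1.28)), (np.float64(4.08), np.float64(0.97)), (np.float64(5.05), np.float64(1.02)), (np.float64(6.05), np.float64(1.22)), (np.float64(7.05), np.float64(0.67)), (np.float64(8.04), np.float64(1.27)), (np.float64(9.03), np.float64(0.46)), (np.float64(10.01), np.float64(1.62)), (np.float64(11.03), np.float64(0.26)), (np.float64(11.84), np.float64(2.64)), (np.float64(12.57), np.float64(3.06)), (np.float64(13.47), np.float64(5.15)), (np.float64(14.35), np.float64(5.31)), (np.float64(14.99), np.float64(6.06)), (np.float64(15.46), np.float64(7.71))] [-7.77 -0.05  5.12] [ 0.60626415 -0.04100805  0.03552345] 32.125
```

```bash
python3 - <<'E'
from h import *
u=mw(0,1,0)-mw(0,0,0); u[2]=0
c0=np.array([.59123,-.03918,.03567]); f0=np.array([.9039,.1117,-1.797]); f0=np.array([.904,.112,-1.797])
F=[]
for k in np.arange(17.5,23,.5):
    env.line_to(c0+u*k*.001,rate=.02); env.dwell(.25); s=read_state()
    a=(s["tool_pos"]-c0)@u*1e3; f=s["contact_force"]-f0; F.append((k,round(a,2),round(-f@u,2),round(f[2],1)))
    if -f@u>11 or a>19: break
for _ in range(4):
    env.dwell(.3); s=read_state(); F.append((round((s["tool_pos"]-c0)@u*1e3,2),(s["contact_force"]-f0).round(2).tolist()))
print(*F,s["t"],s["grip_width"],s["finger_force"],s["tool_pos"],Ro.from_quat(s["ee_rot"]).as_matrix()[:,2].round(4),sep="\n")
snap("wrist","pics/w7.png")
snap("top","pics/t4.png")
E
```

```text
(np.float64(17.5), np.float64(15.57), np.float64(8.96), np.float64(5.4))
(np.float64(18.0), np.float64(15.74), np.float64(9.43), np.float64(6.0))
(np.float64(18.5), np.float64(16.03), np.float64(9.53), np.float64(7.0))
(np.float64(19.0), np.float64(16.27), np.float64(10.3), np.float64(7.6))
(np.float64(19.5), np.float64(16.51), np.float64(10.53), np.float64(7.4))
(np.float64(20.0), np.float64(16.81), np.float64(11.07), np.float64(7.8))
(np.float64(16.83), [-11.87, 1.3, 8.25])
(np.float64(16.78), [-10.96, 0.83, 8.35])
(np.float64(16.76), [-11.5, 0.13, 8.16])
(np.float64(16.76), [-11.76, -0.25, 8.35])
36.325
0.4468545901488893
82.53256559371948
[ 0.60786777 -0.0412065   0.03550763]
[-9.3e-03  9.0e-04 -1.0e+00]
```

```bash
python3 - <<'E'
from h import *
u=mw(0,1,0)-mw(0,0,0); u[2]=0
c0=np.array([.59123,-.03918,.03567]); f0=np.array([.904,.112,-1.797])
F=[];k=20.;dz=0
def rd(tag):
    env.dwell(.25); v=[]
    for _ in range(4): v.append(read_state()["contact_force"]-f0); env.dwell(.03)
    f=np.mean(v,0); s=read_state(); a=(s["tool_pos"]-c0)@u*1e3; F.append((tag,k,dz,round(a,2),round(-f@u,2),round(f[2],1),round(s["tool_pos"][2],4))); return a,-f@u,f[2]
for _ in range(24):
    a,f,fz=rd("")
    if a>18.6 and f>10 or f>12.3: break
    if fz>3.5: dz+=.4
    else: k+=.5
    env.line_to(c0+u*k*.001+[0,0,dz*1e-3],rate=.02)
rd("end")
for r in F: print(*r)
print(read_state()["t"],Ro.from_quat(read_state()["ee_rot"]).as_matrix()[:,2].round(4))
E
```

```text
20.0 0 16.78 11.45 8.0 0.0355
 20.0 0.4 17.05 10.11 5.5 0.0356
 20.0 0.8 17.11 9.32 3.6 0.0357
 20.0 1.2000000000000002 17.05 8.72 2.1 0.0357
 20.5 1.2000000000000002 17.32 8.96 2.1 0.0357
 21.0 1.2000000000000002 17.57 9.44 3.1 0.0357
 21.5 1.2000000000000002 17.87 10.05 3.4 0.0357
 22.0 1.2000000000000002 18.15 10.62 3.4 0.0357
 22.5 1.2000000000000002 18.41 11.1 4.0 0.0357
 22.5 1.6 18.37 10.42 2.0 0.0358
 23.0 1.6 18.74 10.64 2.9 0.0358
end 23.0 1.6 18.72 9.94 2.9 0.0358
43.525 [-0.0114  0.0012 -0.9999]
```

```bash
python3 - <<'E'
from h import *
print(order.close_job()); s=read_state(); print(s["t"],s["contact_force"])
E
```

```text
the job is handed in; nothing more can be done
None
the job is handed in; nothing more can be done
```

The job is handed in (verdict not reported): the cover was pried open and swung over, the tool laid back on the bench, and the battery is held flat between the rails, pressed onto the contact block with an estimated 9–10 N.

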